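# Seat the lens retaining ring of the bench magnifier with the two-pin spanner

## Robot

A 7-joint arm with a two-finger parallel gripper is mounted at the origin on the work surface. World frame = base frame: x ahead of the robot, y to its left, z up, the work surface at z = 0. Lengths are in mm, angles in rad, forces in N, time in s.
With the tool pointing down it reaches from about 400 to 875 mm from the base axis. Payload 4.4 kg.
Tool frame: the origin (TCP) lies at the very end of the fingers, on their centre line; the grasp point (between the pads) lies ctrl.grip_depth behind it (ctrl.grip_depth is the distance from the TCP to the grasp point, in mm); y points along the fingers, x is the direction in which the jaws open and shut, and the axes are right-handed (so a half turn about y gives the same grasp; the last joint's range is limited). The gripper opens to 85 mm and grips with 20 to 120 N. Pads are 22 mm wide; open, the fingers measure 114 mm over their backs; the gripper's body (76 mm by 85 mm) begins 54 mm behind the grasp point. The pads swing forward as they close: fully open they stand 13 mm farther back than shut.
Start: joints at [-1.208, 0.628, 0.038, 1.517, -0.027, 0.996, -0.02], TCP at [270.236, 591.177, 231.313] pointing down, gripper open.
Joint ranges: [-3.06, 3.06], [-0.37, 2.12], [-1.25, 1.32], [0.18, 2.47], [-1.1, 4.24], [0.23, 1.98], [-2.94, 2.94]. Speed limits (rad/s): [2.57, 2.57, 3.14, 3.14, 3.14, 3.14, 3.14].

## Interface

Orientations are given as [roll, pitch, yaw] about the fixed x, y, z axes, in that order (R = Rz(yaw) Ry(pitch) Rx(roll)).
In Python, from cell import ctrl gives the robot as it stands.
- The arm moves only by the tool apply_moves, never from a script. Its argument "motion" is a list of rows, each a list of 5 numbers: the shift along the tool's x, y, z in cm, then the turn about the tool's y in rad, then the finger opening in cm, from 0 to 8.54. In form: [[tx, ty, tz, roll, hand], ...]. A call has 1 to 20 rows; each row is the pose to reach, as a shift and turn from the pose commanded when the call began, along the tool's axes at that moment; what a row does not reach only later rows make up. A row lasts 1/8 s, in which the tool goes at most 62.5 mm and 10.7 degrees, less where a joint would pass 70% of its speed; a pose out of reach is approached as far as the arm can. A call with a gripper value outside its range is refused whole. The fingers move at their own pace and stop on an object; the grip force is fixed at half the most. Time passes only in rows, so rows that repeat a pose let the fingers close. It gives the time, the measured TCP pose, the force and the opening at its end, in the units of the state.
- ctrl.read_state(): the state, without advancing time (a new reading comes with each control period).
- ctrl.get_image(name): name is "side" or "top"; returns a dict with "image" (400x640x3 uint8, red, green, blue), "vfov" (degrees; the focal length in pixels is half the picture's height over the tangent of half this angle, whatever the lens; pixels are square), "cx", "cy" (the principal point, pixels), "k1" (the pictures are not rectified: a ray, as slopes to the right and down, at radius r is drawn at 1 + k1 r^2 times it, then the intrinsics apply), "extrinsics" (4x4, takes a point from world to camera coordinates). Camera axes: x right, y up, looking along -z (the intrinsics and any distortion apply to the point x, -y, -z); pixel columns grow to the right and rows downward; lengths in mm; the calibration is good to about 2 mm. A picture is of the moment at which its call begins. There is no depth.
- ctrl.finish_job(): hands the job in, once; it reports no verdict.
Trained networks look in a picture, given as the dict that the camera call returned (one of the last four; its "shot" number tells which), for a name from the list of things; names that differ only in an ending like _2 or _b are one class to them, and where a whole thing is asked for, a point or a joint stands for the part that bears it (a point fixed in the world has none). Each returns a list of dicts, best first, with "confidence" (0 to 1); they miss things now and then, are a little off and sometimes report something else, mostly with a low value. They report only what shows in the picture. A call takes as long as a camera call. They do not tell look-alikes from the thing itself.
- ctrl.search_frame(picture, query): "location" ([x, y, z] in mm, in world coordinates, good to about 4 mm: the middle of the surface that is visible of it).
- ctrl.mark_of(picture, query): "location" ([x, y, z] in mm, in world coordinates, good to about 4 mm: a listed point, or the origin of a listed thing).
The state is a dict: "clock": time; "qpos": joint angles; "qd": joint speeds; "tau": joint torques, N m; "eef_pos": TCP position; "tool_rot": TCP orientation; "force": force on the tool from outside, world axes, zero at the start; "torque": the same for the moment, N m; "width": finger opening in mm.
Only numpy, scipy, OpenCV 4.12 (cv2) and the standard library are available. Lean on these libraries where they do the work, as an engineer would, in place of code of your own. Each camera call takes 0.05 s, during which the arm holds its last target.

## Task

The magnifier head lies glass up on the luthier's bench and its lens retaining ring is loose. Take the wide pin spanner by its wooden grip, set both its pins fully into the ring's two slots, and with it turn the ring clockwise (seen from above) to its stop. Let go and leave the spanner standing flat in the ring; the narrow spanner stays in its rest.

Things in the scene. Friction and masses are not known exactly. Their poses are not given: they have to be found in the camera images.
- wide_spanner: The right tool, loose: steel bar 132 x 24 x 10 mm, two pins below (7 mm diameter, 11 long, 120 apart), wooden grip on top 50 along the bar, 14 wide, 45 tall. Origin: centre of the bar's underside, x along the bar, z up. Starts level in one of two alike fixed grooved rests, underside 26 mm over the bench, pins in an open groove 14 wide, 16 deep; lifts straight out. 0.25 kg.
- narrow_spanner: Wrong size: a like spanner with the same grip but a bar only 76 mm long, pins 64 mm apart, lying in the other wooden rest (150 x 50 x 26 mm). Origin: centre of the bar's underside, x along the bar, z up.
- retainer_top (a point): Centre of the ring's flat top, 40 mm over the bench, turns with it, z up. Aluminium ring, outer diameter 150 mm, inner 92, in a 153 mm recess 6 mm below the rim of the fixed black head (176 mm). Two slots centred 60 mm out on +x and -x: 16 wide radially, 26 long round, 12 deep (9 degrees play each way). Pins home, the bar lies on the ring: its underside at this height. Glass 6 mm lower.
- retainer (a joint): Turn of the ring, rad: grows clockwise seen from above; starts 0 to 0.35, hard stop (seated) at 1.0. Stiff, 0.25 N m, stays where left. At the stop a small dark rib on the ring's face, midway between the slots, lines up with a bright rib on the head's rim.
Things that resemble listed ones, but are neither listed nor needed, are in the scene too. What is shaped like the wide_spanner but pink is not meant.

How it is judged (in metres and radians):
On the way, in this order (a step that is already met when the one before it is completed fails the run):
1. the wide spanner's pins are fully in the slots while the ring is still loose (horizontal distance between wide_spanner and retainer_top below 0.012 m and z of wide_spanner in the frame of retainer_top between -0.006 and 0.004 m and angle between the x axis of wide_spanner and the x axis of retainer_top, either way round below 0.3 rad and angle between wide_spanner's own z axis and vertical below 0.1 rad and value of joint retainer below 0.6 rad), for 0.1 s.
2. the ring is turned to its stop with the spanner in it (horizontal distance between wide_spanner and retainer_top below 0.012 m and z of wide_spanner in the frame of retainer_top between -0.006 and 0.004 m and angle between the x axis of wide_spanner and the x axis of retainer_top, either way round below 0.3 rad and angle between wide_spanner's own z axis and vertical below 0.1 rad and value of joint retainer above 0.83 rad), for 0.1 s.
At the end, for the whole second after the job is handed in: The ring stands within about 10 degrees of its stop (joint above 0.83), and the wide spanner rests released in the ring: centred within 12 mm, flat on its face (height within 4 mm, tilt under 6 degrees), pins in the slots (lined up within 17 degrees), at rest (all of step 2 and linear speed of wide_spanner below 0.02 m/s); the robot touches nothing.
It fails at once if the narrow spanner is moved from its place by more than 30 mm (distance of narrow_spanner from where it was at the start of the episode above 0.03 m).
It also fails if it takes over 48 s, if anything falls off the work surface, if the arm or the gripper's body presses on something with over 40 N, if the wrist force passes 120 N, or if a joint passes its speed limit or range.

## Working session

There is one attempt and no reset: what is moved stays moved. The work goes in short steps, Python scripts to look and compute and a tool call to move; the robot and the scene stay as the last step left them, time stands still between calls to the robot, and variables do not carry over. Pictures are saved under pics/ and viewed, and the job is handed in when it is done.

Besides the shell and the picture viewer there is one more tool, called after "Emit:" as a command line: name --pt "numbers of a row" for each row, then --argument value for the rest. apply_moves: Moves the arm, as the interface text tells. Its arguments: {"type":"object","properties":{"motion":{"type":"array","items":{"type":"array","items":{"type":"number"}}}},"required":["motion"]}

```bash
ls; mkdir -p pics
cat > h.py <<'E'
import numpy as np,cv2
from cell import ctrl
def save(name,d,crop=None,scale=1):
    im=d["image"][:,:,::-1]
    if crop: x0,y0,x1,y1=crop; im=im[y0:y1,x0:x1]
    if scale!=1: im=cv2.resize(im,None,fx=scale,fy=scale,interpolation=cv2.INTER_CUBIC)
    cv2.imwrite("pics/"+name,im)
def proj(d,P):
    P=np.atleast_2d(P);E=np.array(d["extrinsics"]);c=P@E[:3,:3].T+E[:3,3]
    f=200/np.tan(np.radians(d["vfov"])/2)
    u=c[:,0]/-c[:,2];v=-c[:,1]/-c[:,2];r=u*u+v*v;k=1+d["k1"]*r
    return np.c_[d["cx"]+f*u*k,d["cy"]+f*v*k]
def unproj(d,uv,z):
    f=200/np.tan(np.radians(d["vfov"])/2);E=np.array(d["extrinsics"])
    a=(uv[0]-d["cx"])/f;b=(uv[1]-d["cy"])/f;u,v=a,b
    for _ in range(30):
        k=1+d["k1"]*(u*u+v*v);u,v=a/k,b/k
    R=E[:3,:3];o=-R.T@E[:3,3];dr=R.T@np.array([u,-v,-1.])
    return o+dr*(z-o[2])/dr[2]
E
python3 - <<'E'
from h import *
s=ctrl.read_state();print({k:np.round(v,3).tolist() for k,v in s.items()},ctrl.grip_depth)
for n in("top","side"):
    d=ctrl.get_image(n);save(n+"0.png",d)
    print(n,d["vfov"],d["cx"],d["cy"],d["k1"])
    for q in("wide_spanner","narrow_spanner","retainer_top","retainer"):
        for f in("search_frame","mark_of"):
            try:
                for r in getattr(ctrl,f)(d,q)[:4]: print(q,f,np.round(r["location"]).tolist(),round(r["confidence"],2),proj(d,r["location"]).round().tolist())
            except Exception as e: print(q,f,e)
E
```

```text
pics
{'clock': 0.0, 'qpos': [-1.208, 0.629, 0.038, 1.518, -0.027, 0.996, -0.02], 'qd': [-0.001, 0.002, 0.0, -0.001, 0.002, -0.0, 0.001], 'tau': [-0.0, -56.342, 1.226, -19.345, 0.011, 0.01, -0.0], 'eef_pos': [269.991, 590.592, 230.369], 'tool_rot': [-1.571, 0.002, 1.142], 'force': [0.775, -0.134, -0.31], 'torque': [-0.017, -0.024, -0.015], 'width': 85.002} 18.700000000000003
top 57.50038765770904 317.94033719038634 198.42823790033086 -0.048115716418114754
wide_spanner search_frame [553.0, 97.0, 37.0] 0.98 [[295.0, 130.0]]
wide_spanner search_frame [386.0, 35.0, 20.0] 0.93 [[324.0, 201.0]]
wide_spanner search_frame [189.0, 296.0, 26.0] 0.81 [[213.0, 289.0]]
wide_spanner mark_of [561.0, 95.0, 27.0] 0.87 [[296.0, 128.0]]
wide_spanner mark_of [486.0, 280.0, 26.0] 0.67 [[219.0, 162.0]]
wide_spanner mark_of [392.0, 34.0, 10.0] 0.66 [[324.0, 199.0]]
wide_spanner mark_of [190.0, 303.0, 15.0] 0.63 [[212.0, 288.0]]
narrow_spanner search_frame [482.0, 276.0, 50.0] 0.64 [[218.0, 161.0]]
narrow_spanner mark_of [481.0, 280.0, 24.0] 0.66 [[219.0, 164.0]]
retainer_top search_frame [503.0, -197.0, 40.
[... 343 characters left out ...]
9.0, 24.0] 0.88 [[222.0, 147.0]]
wide_spanner search_frame [382.0, 19.0, 18.0] 0.86 [[323.0, 221.0]]
wide_spanner search_frame [554.0, 91.0, 36.0] 0.64 [[392.0, 178.0]]
wide_spanner mark_of [390.0, 42.0, 8.0] 0.96 [[324.0, 215.0]]
wide_spanner mark_of [560.0, 99.0, 27.0] 0.89 [[393.0, 178.0]]
wide_spanner mark_of [187.0, 299.0, 15.0] 0.62 [[220.0, 148.0]]
narrow_spanner search_frame [484.0, 278.0, 52.0] 0.95 [[340.0, 125.0]]
narrow_spanner mark_of [484.0, 282.0, 30.0] 0.58 [[340.0, 131.0]]
retainer_top search_frame [502.0, -198.0, 39.0] 0.83 [[418.0, 297.0]]
retainer search_frame [504.0, -204.0, 39.0] 0.83 [[420.0, 300.0]]
retainer mark_of it knows: narrow_spanner, retainer_top, wide_spanner
```

View pics/top0.png

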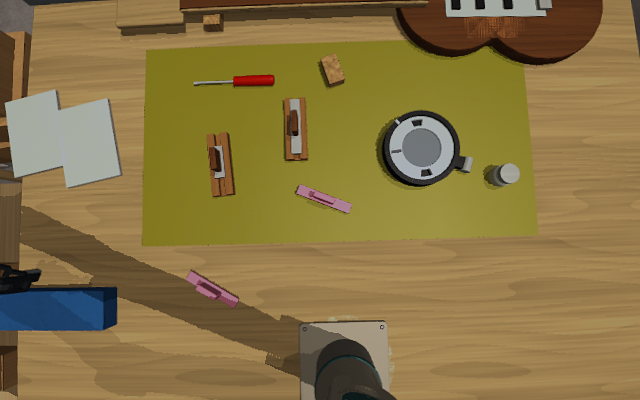

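View pics/side0.png

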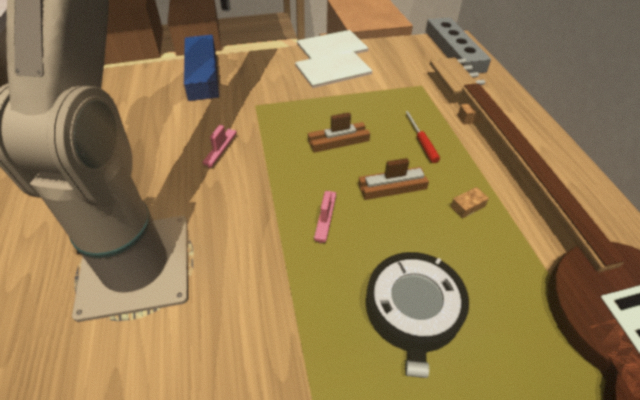

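Run:
```python
import cv2
a=cv2.imread("pics/top0.png")
A=cv2.resize(a[90:170,255:355],None,fx=5,fy=5,interpolation=cv2.INTER_CUBIC)
B=cv2.resize(a[100:200,360:480],None,fx=5,fy=5,interpolation=cv2.INTER_CUBIC)
cv2.imwrite("pics/c_sp.png",A);cv2.imwrite("pics/c_ring.png",B)
b=cv2.imread("pics/side0.png")
cv2.imwrite("pics/c_ring_s.png",cv2.resize(b[240:360,340:500],None,fx=5,fy=5,interpolation=cv2.INTER_CUBIC))
cv2.imwrite("pics/c_sp_s.png",cv2.resize(b[120:240,280:440],None,fx=5,fy=5,interpolation=cv2.INTER_CUBIC))
```

```text
(no output)
```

View pics/c_sp.png

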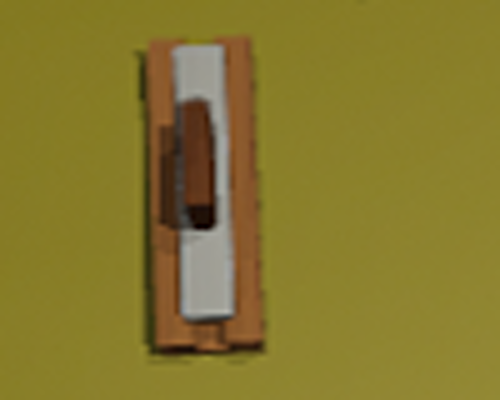

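View pics/c_ring.png

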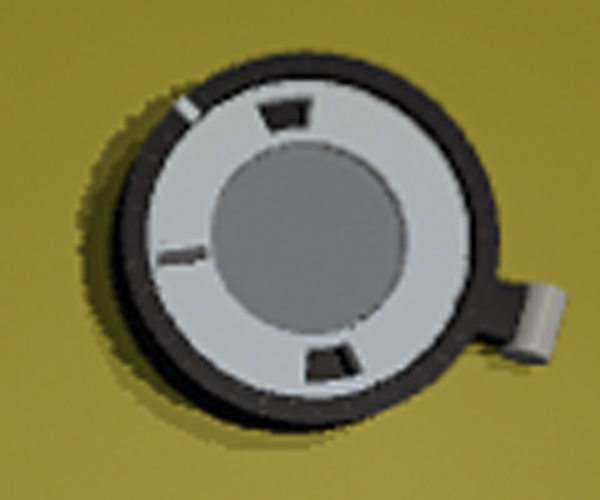

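View pics/c_ring_s.png

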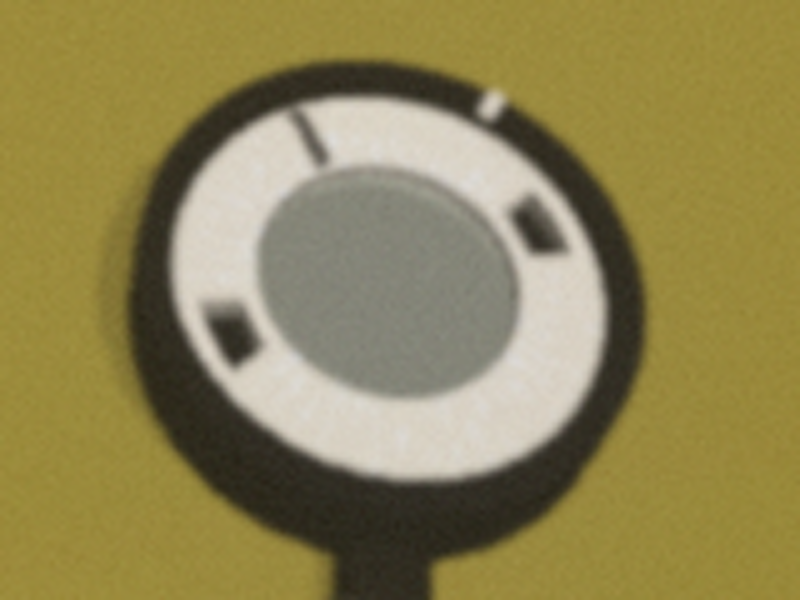

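View pics/c_sp_s.png

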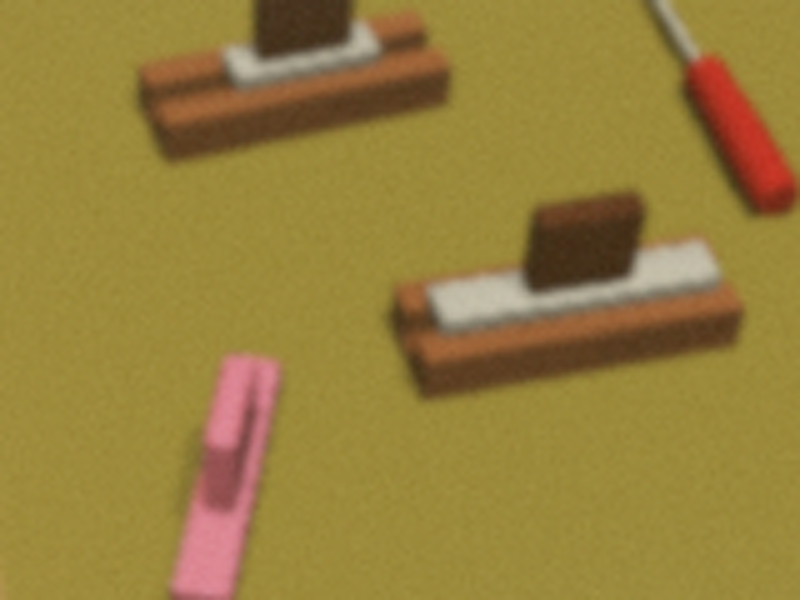

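Candidates, in top-view pixels:
- (296,128): brown grip, long bar, filling its rest. This is the wide spanner.
- (219,162): brown grip, short bar. This is the narrow spanner.
- (324,199) and (212,288): both pink, so decoys.

I choose (296,128), and the close crop confirms a long steel bar with a wooden grip. The ring is at (421,148). Its dark rib at (396,151) is about 50° counter-clockwise of the bright rib at (397,121). Next I fit the poses.

```bash
cat > fit.py <<'E'
from h import *
from scipy.optimize import least_squares
def mask_ring(d,which):
    pass
E
python3 - <<'E'
from h import *
from scipy.optimize import least_squares
dt=ctrl.get_image("top");ds=ctrl.get_image("side")
# spanner corners of bar top face, (px)
ct=np.array([[172,46],[222,44],[234,317],[181,321]])/5+[255,90]-0.4
cs=np.array([[428,288],[705,242],[722,270],[440,318]])/5+[280,120]-0.4
def box(p,z,L=66,W=12):
    c,s=np.cos(p[2]),np.sin(p[2]);o=np.array([[L,W],[L,-W],[-L,-W],[-L,W]])
    return np.c_[p[0]+c*o[:,0]-s*o[:,1],p[1]+s*o[:,0]+c*o[:,1],np.full(4,z)]
# side order: left end(near robot)-> check
def rt(p): return (proj(dt,box(p,36))-ct).ravel()
r=least_squares(rt,[560,97,0.0]);print("top",r.x,r.fun.round(1))
best=None
for perm in ([3,0,1,2],[0,1,2,3],[1,2,3,0],[2,3,0,1],[0,3,2,1],[3,2,1,0],[2,1,0,3],[1,0,3,2]):
    q=least_squares(lambda p:(proj(ds,box(p,36))[perm]-cs).ravel(),r.x)
    if best is None or q.cost<best.cost: best=q
print("side",best.x,best.fun.round(1))
# ring
def feats(d,pts):
    for n,(u,v,z) in pts.items(): print(n,unproj(d,(u,v),z)[:2].round(1))
def T(x,y,o,s=5): return x/s+o[0]-0.4,y/s+o[1]-0.4
def cir(d,c,R,z):
    a=np.linspace(0,2*np.pi,90);return proj(d,np.c_[c[0]+R*np.cos(a),c[1]+R*np.sin(a),0*a+z])
to=(360,100);so=(340,240)
print("TOP")
P={}
for n,x,y,z in(("slotA",286,115,40),("slotB",332,365,40),("dark",182,256,40),("bright",187,108,46)):
    P[n]=unproj(dt,T(x,y,to),z)[:2];print(n,P[n].round(1))
print("mid",(P["slotA"]+P["slotB"])/2,"ang",np.arctan2(*(P["slotA"]-P["slotB"])[::-1]),np.linalg.norm(P["slotA"]-P["slotB"]))
print("SIDE")
Q={}
for n,x,y,z in(("slotA",541,224,40),("slotB",233,333,40),("dark",310,136,40),("bright",491,104,46)):
    Q[n]=unproj(ds,T(x,y,so),z)[:2];print(n,Q[n].round(1))
print("mid",(Q["slotA"]+Q["slotB"])/2,"ang",np.arctan2(*(Q["slotA"]-Q["slotB"])[::-1]),np.linalg.norm(Q["slotA"]-Q["slotB"]))
for X in(P,Q):
    m=(X["slotA"]+X["slotB"])/2
    a=[np.arctan2(*(X[k]-m)[::-1]) for k in("dark","bright")];print(a,a[0]-a[1])
def ov(d,c,a,sp,name,crop):
    im=cv2.resize(d["image"][:,:,::-1],None,fx=5,fy=5,interpolation=cv2.INTER_CUBIC)
    def pl(p,col): cv2.polylines(im,[np.int32((p+.4)*5)],True,col,1)
    pl(cir(d,c,46,40),(0,0,255));pl(cir(d,c,76.5,46),(0,255,0));pl(cir(d,c,88,46),(255,0,0))
    for s in(0,np.pi):
        e=np.array([np.cos(a+s),np.sin(a+s)]);pl(proj(d,box([c[0]+60*e[0],c[1]+60*e[1],a],40,8,13)),(0,0,255))
    pl(proj(d,box(sp,36)),(0,0,255))
    x0,y0,x1,y1=np.array(crop)*5;cv2.imwrite("pics/"+name,im[y0:y1,x0:x1])
c=[503,-196];
c1=(P["slotA"]+P["slotB"])/2;a1=np.arctan2(*(P["slotA"]-P["slotB"])[::-1])
ov(dt,c1,a1,r.x,"ov_t.png",(360,100,480,200));c2=(Q["slotA"]+Q["slotB"])/2
ov(ds,c2,a1,best.x,"ov_s.png",(340,240,500,360))
E
```

```text
top [5.64203018e+02 9.72117725e+01 1.51415287e-02] [-0.   0.2  0.   0.1 -0.2  0.   0.2 -0.3]
side [5.63345190e+02 9.82286067e+01 1.40663002e-02] [-0.4 -0.9 -0.4 -0.7  0.3  0.9  0.5  0.7]
TOP
slotA [ 562. -189.]
slotB [ 442.7 -203.6]
dark [ 496.  -136.5]
bright [ 564.8 -141.3]
mid [ 502.36501911 -196.31310775] ang 0.12149646723187242 120.1283397995402
SIDE
slotA [ 563.8 -187.6]
slotB [ 442.6 -204. ]
dark [ 495.2 -134.4]
bright [ 563.4 -139.2]
mid [ 503.15972384 -195.77509321] ang 0.13477150165970947 122.32677997212397
[np.float64(1.6766247454451968), np.float64(0.7225811275051979)] 0.9540436179399989
[np.float64(1.6996499697991758), np.float64(0.7537688229371315)] 0.9458811468620443
```

View pics/ov_t.png

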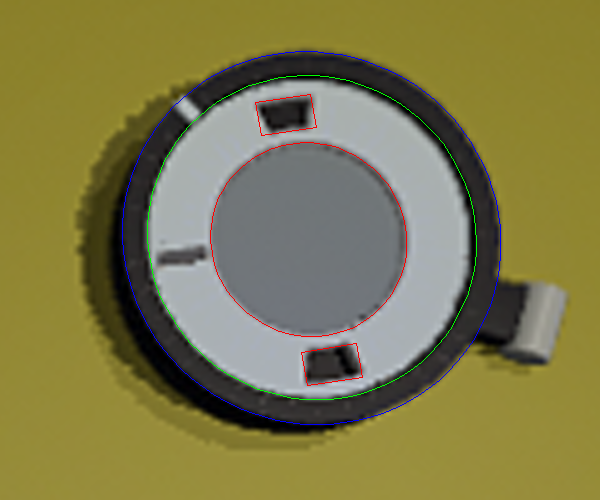

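View pics/ov_s.png

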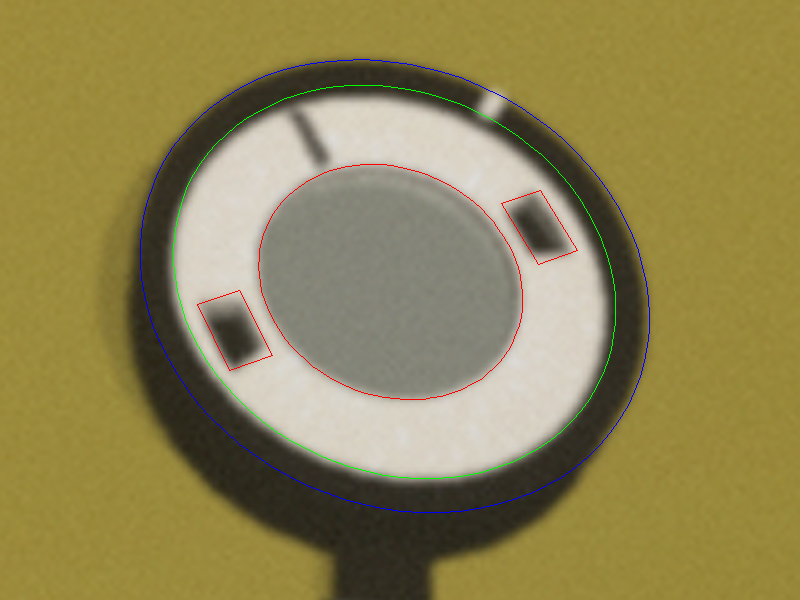

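Emit:
apply_moves --pt "-16.3 0 -23.6 -0.2 6" --pt "-32.7 0 -47.2 -0.443 5" --pt "-32.7 0 -47.2 -0.443 5" --pt "-32.7 0 -47.2 -0.443 5" --pt "-32.7 0 -47.2 -0.443 5" --pt "-32.7 0 -47.2 -0.443 5" --pt "-32.7 4 -47.2 -0.443 5" --pt "-32.7 9.1 -47.2 -0.443 5" --pt "-32.7 9.1 -47.2 -0.443 5" --pt "-32.7 9.1 -47.2 -0.443 5" --pt "-32.7 9.1 -47.2 -0.443 5" --pt "-32.7 9.1 -47.2 -0.443 5" --pt "-32.7 9.1 -47.2 -0.443 5" --pt "-32.7 9.1 -47.2 -0.443 5"

```text
clock: 2.65
eef_pos: [563.5, 98.9, 141.0]
tool_rot: [-1.572, -0.001, 1.587]
force: [0.8, -0.3, -0.3]
width: 50.1
```

Emit:
apply_moves --pt "-0.1 4.5 0 0 5" --pt "-0.1 8 0 0 5" --pt "-0.1 9.4 0 0 5" --pt "-0.1 9.4 0 0 5" --pt "-0.1 9.4 0 0 5"

```text
clock: 3.28
eef_pos: [564.6, 96.9, 47.6]
tool_rot: [-1.573, -0.0, 1.585]
force: [-0.3, -0.5, 0.5]
width: 49.7
```

Run:
```python
from h import *
s=ctrl.read_state();print(np.round(s["qpos"],2),s["eef_pos"],s["force"],s["clock"])
d=ctrl.get_image("side");save("g1.png",d,(280,60,440,220),4)
d=ctrl.get_image("top");save("g1t.png",d,(240,60,360,180),4)
```

```text
[-0.19  0.78 -0.05  1.88  0.08  0.49  1.29] [564.57258989  96.90962111  47.57848981] [-0.33199327 -0.54045133  0.53055013] 3.275
```

View pics/g1.png

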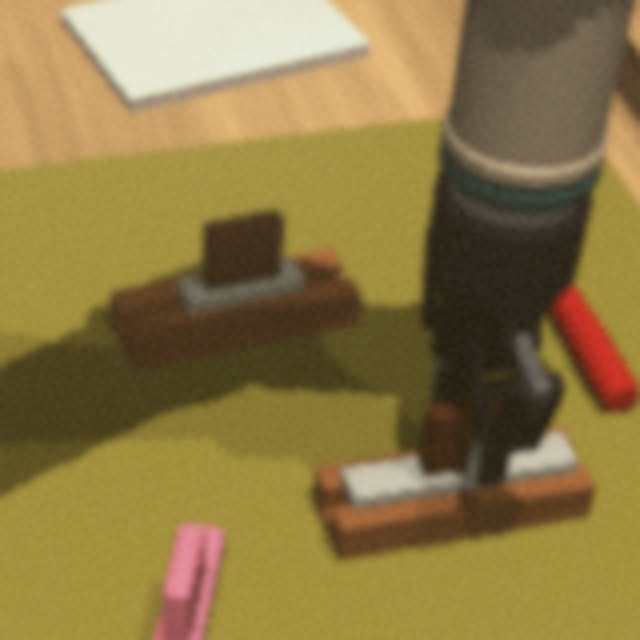

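View pics/g1t.png

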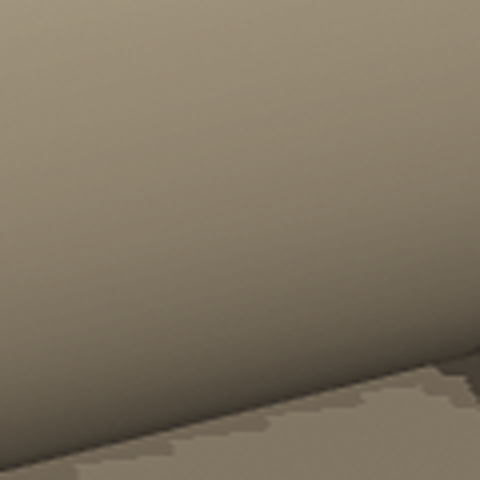

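Run:
```python
from h import *
d=ctrl.get_image("side")
P=[[x,97-25,z] for x in(553.6,575.6) for z in(47,70)]+[[x,97,81] for x in(539,589)]
print(((proj(d,P)-[280,60]+.4)*4).round())
```

```text
[[462. 485.]
 [468. 454.]
 [501. 479.]
 [507. 448.]
 [430. 411.]
 [518. 399.]]
```

Emit:
apply_moves --pt "0 0 0 0 0" --pt "0 0 0 0 0" --pt "0 0 0 0 0" --pt "0 0 0 0 0" --pt "0 0 0 0 0" --pt "0 0 0 0 0" --pt "0 0 0 0 0"

```text
clock: 4.3
eef_pos: [563.7, 96.7, 46.6]
tool_rot: [-1.571, -0.0, 1.585]
force: [-0.2, 0.2, 4.7]
width: 13.3
```

Gripped, with the fingers at 13.3 mm on the 14 mm grip. I lift straight up.

Emit:
apply_moves --pt "0 -1.5 0 0 0" --pt "0 -4 0 0 0" --pt "0 -8 0 0 0" --pt "0 -11 0 0 0" --pt "0 -11 0 0 0" --pt "0 -11 0 0 0"

```text
clock: 5.05
eef_pos: [562.5, 96.1, 155.3]
tool_rot: [-1.569, 0.001, 1.585]
force: [-0.4, -0.7, -3.9]
width: 13.3
```

Run:
```python
from h import *
s=ctrl.read_state();print(np.round(s["qpos"],2),s["eef_pos"],s["tool_rot"],s["force"],s["torque"],s["clock"],s["width"])
d=ctrl.get_image("side");save("l1.png",d,(280,40,480,240),4)
```

```text
[-0.17  0.61 -0.07  1.82  0.06  0.72  1.31] [562.4862143   96.13680351 155.33371586] [-1.56862640e+00  5.63329126e-04  1.58484259e+00] [-0.42996514 -0.71662066 -3.89372166] [0.02589351 0.08235547 0.00766083] 5.05 13.267857872051376
```

View pics/l1.png

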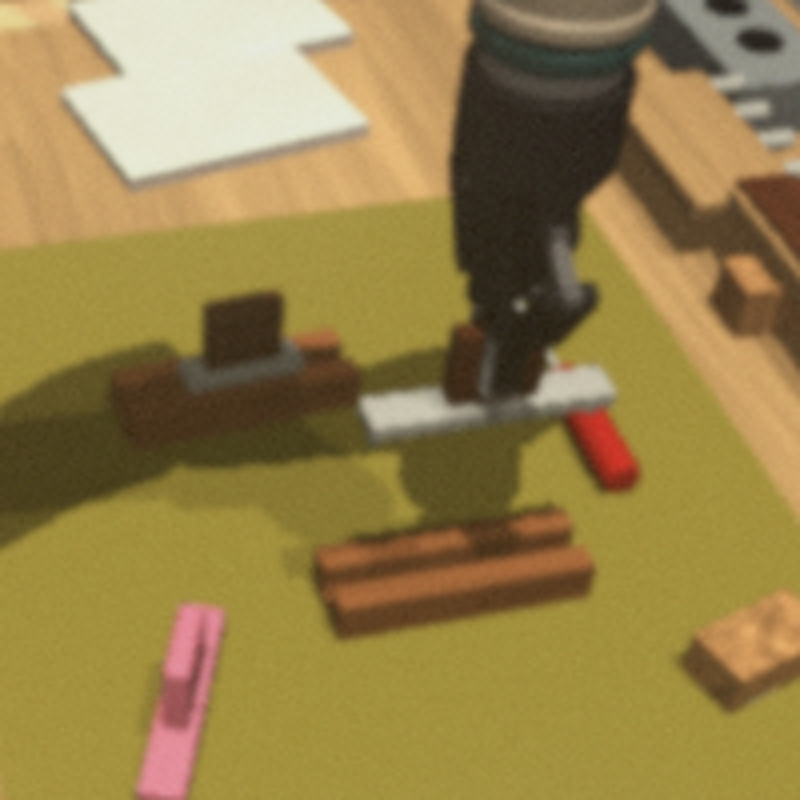

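Run:
```python
from h import *
from scipy.optimize import least_squares
d=ctrl.get_image("side")
cs=np.array([[360,399],[604,367],[616,388],[370,429]])/4+[280,40]-0.4
def box(p):
    c,s=np.cos(p[2]),np.sin(p[2]);o=np.array([[-66,12],[66,12],[66,-12],[-66,-12]])
    return np.c_[p[0]+c*o[:,0]-s*o[:,1],p[1]+s*o[:,0]+c*o[:,1],144.7+p[3]*o[:,0]]
q=least_squares(lambda p:(proj(d,box(p))-cs).ravel(),[562,96,0.015,0]);print(q.x,q.fun.round(1))
```

```text
[ 5.61996110e+02  9.55099218e+01 -1.10025476e-02  2.24792071e-02] [-0.6 -0.1 -0.5 -1.   0.9  1.   0.3  0. ]
```

Emit:
apply_moves --pt "-5 0 1 0 0" --pt "-11 0 2.4 -0.04 0" --pt "-17 0 3.8 -0.08 0" --pt "-23 0 5 -0.11 0" --pt "-29.1 0 6.4 -0.11 0" --pt "-29.1 3 6.4 -0.11 0" --pt "-29.1 4 6.4 -0.11 0" --pt "-29.1 4 6.4 -0.11 0" --pt "-29.1 4 6.4 -0.11 0"

```text
clock: 6.28
eef_pos: [504.5, -194.2, 116.7]
tool_rot: [-1.572, -0.0, 1.697]
force: [0.1, -0.0, -2.7]
width: 13.1
```

Run:
```python
from h import *
s=ctrl.read_state();print(np.round(s["qpos"],2),s["eef_pos"],s["tool_rot"],s["force"],s["torque"],s["clock"],s["width"])
d=ctrl.get_image("side");save("r1.png",d,(320,180,520,360),4)
d=ctrl.get_image("top");save("r1t.png",d,(340,80,500,200),5)
```

```text
[ 0.4   0.64 -0.12  1.93  0.13  0.58  1.89] [ 504.54380509 -194.17674205  116.70897474] [-1.57163896e+00 -9.47313498e-05  1.69726760e+00] [ 0.07081394 -0.02736403 -2.73378086] [-0.0418122  -0.0058254   0.02169561] 6.275 13.114498528865681
```

View pics/r1.png

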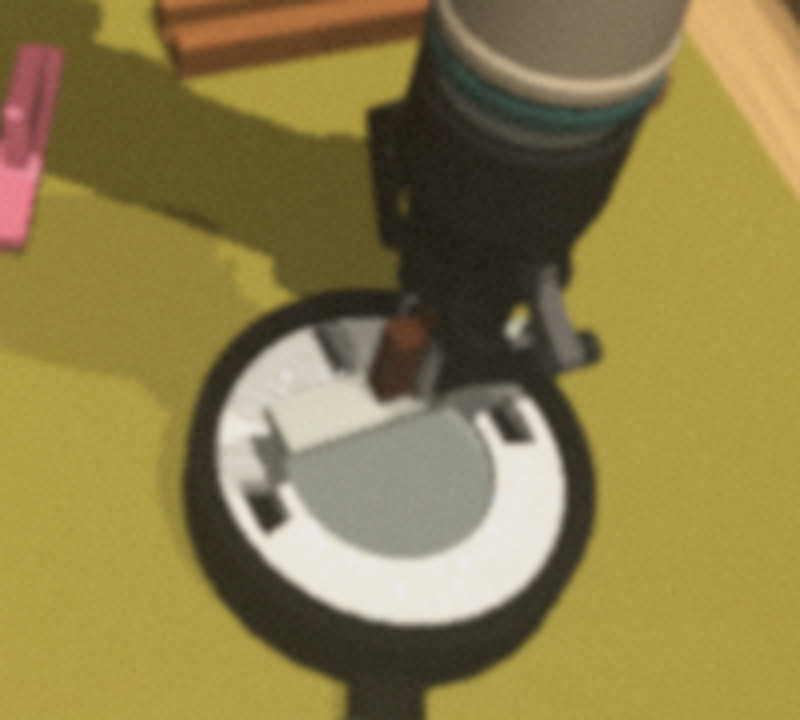

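View pics/r1t.png

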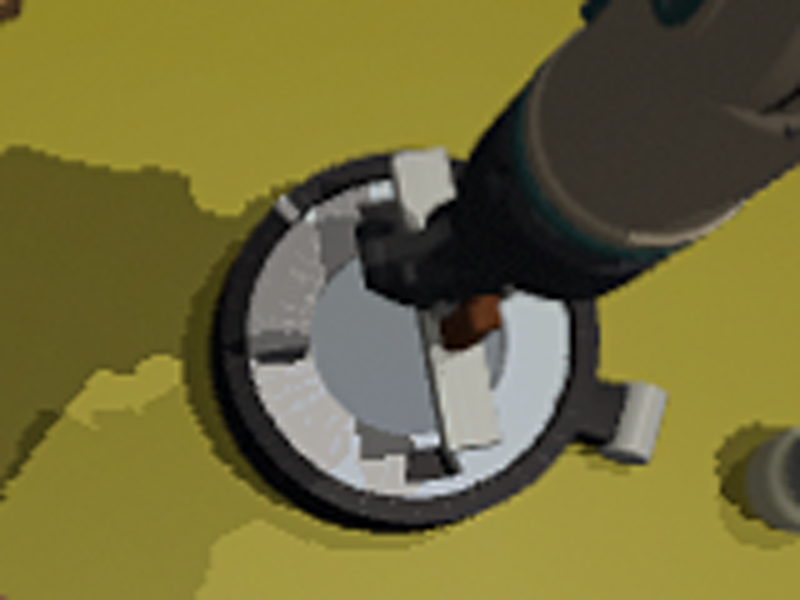

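Run:
```python
from h import *
from scipy.optimize import least_squares
for _ in range(4):
    s=ctrl.read_state();d=ctrl.get_image("top");print(s["eef_pos"].round(1) if hasattr(s["eef_pos"],"round") else s["eef_pos"])
cs=np.array([[393,152],[447,147],[500,440],[443,449]])/5+[340,80]-0.4
def box(p):
    c,s=np.cos(p[2]),np.sin(p[2]);o=np.array([[66,12],[66,-12],[-66,-12],[-66,12]])
    return np.c_[p[0]+c*o[:,0]-s*o[:,1],p[1]+s*o[:,0]+c*o[:,1],106+p[3]*o[:,0]]
q=least_squares(lambda p:(proj(d,box(p))-cs).ravel(),[502,-196,0.125,0]);print(q.x,q.fun.round(1))
ds=ctrl.get_image("side")
for dd,o,sc in((d,[340,80],5),(ds,[320,180],4)): print(((proj(dd,box([504.5,-195,.125,0]))-o+.4)*sc).round())
```

```text
[ 504.5 -194.6  117. ]
[ 504.4 -194.8  117. ]
[ 504.3 -194.9  117. ]
[ 504.1 -195.1  116.9]
[ 5.06265618e+02 -1.94438745e+02  9.81615937e-02 -3.36162115e-02] [-0.   0.2  0.  -0.2 -0.2  0.2  0.2 -0.2]
[[392. 156.]
 [446. 148.]
 [503. 445.]
 [448. 453.]]
[[548. 311.]
 [579. 356.]
 [292. 453.]
 [265. 403.]]
```

Emit:
apply_moves --pt "-0.1 2 0.2 0 0" --pt "-0.1 3.8 0.2 0 0" --pt "-0.1 4.1 0.2 0 0" --pt "-0.1 4.1 0.2 0 0" --pt "-0.1 4.4 0.2 0 0" --pt "-0.1 4.7 0.2 0 0" --pt "-0.1 5.0 0.2 0 0"

```text
clock: 7.5
eef_pos: [501.9, -196.6, 66.3]
tool_rot: [-1.571, 0.0, 1.695]
force: [-0.7, 0.1, -2.9]
width: 13.8
```

Run:
```python
from h import *
s=ctrl.read_state();print(s["eef_pos"],s["tool_rot"],s["force"],s["torque"],s["clock"],s["width"])
d=ctrl.get_image("side");save("r2.png",d,(320,180,520,360),4)
d=ctrl.get_image("top");save("r2t.png",d,(340,80,500,200),5)
```

```text
[ 501.93266892 -196.62340592   66.32685481] [-1.57113669e+00  1.56064675e-04  1.69498407e+00] [-0.65863085  0.13161306 -2.93398729] [-0.00235699  0.03142522 -0.02444386] 7.5 13.757541426774804
```

View pics/r2.png

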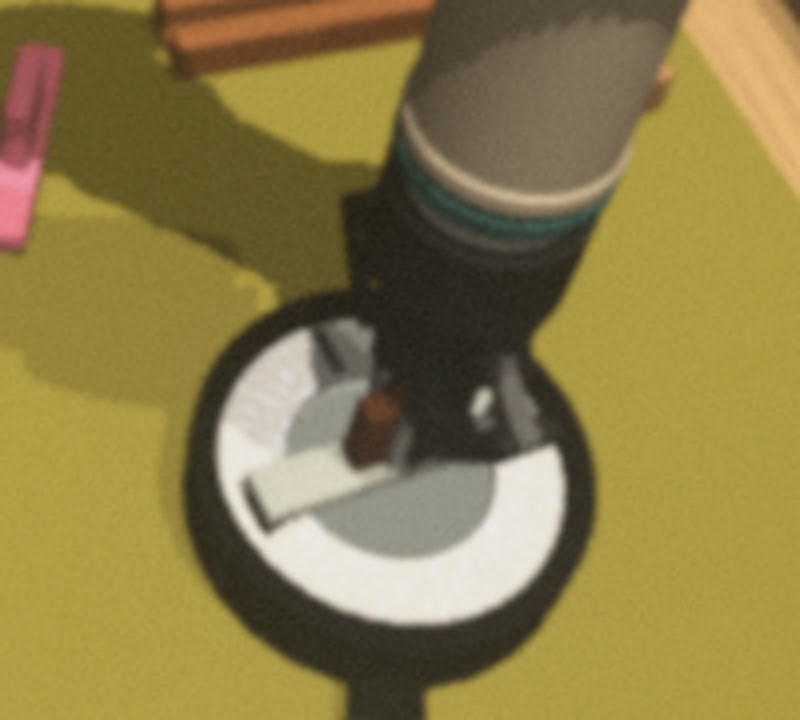

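View pics/r2t.png

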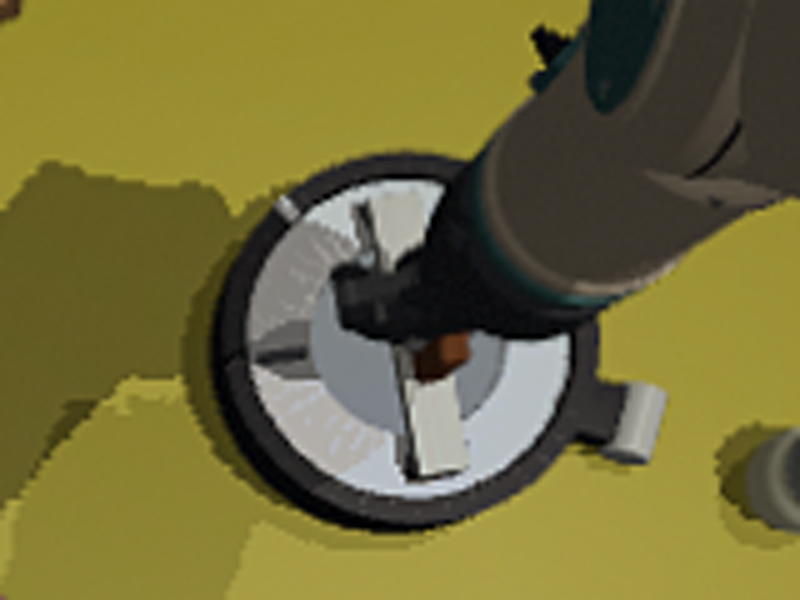

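No contact force, and the pins are about 5 mm into the slots (both bar ends lie over their slots). I lower the rest of the way.

Emit:
apply_moves --pt "0 0.2 0 0 0" --pt "0 0.4 0 0 0" --pt "0 0.55 0 0 0" --pt "0 0.55 0 0 0" --pt "0 0.55 0 0 0"

```text
clock: 8.22
eef_pos: [501.8, -196.6, 60.8]
tool_rot: [-1.571, -0.0, 1.695]
force: [-0.0, 0.1, -3.7]
width: 13.0
```

Run:
```python
from h import *
s=ctrl.read_state();print(s["eef_pos"],s["tool_rot"],s["force"],s["torque"],s["clock"],s["width"],np.round(s["qpos"],2))
d=ctrl.get_image("side");save("r3.png",d,(340,240,500,360),5)
```

```text
[ 501.80490771 -196.60829238   60.78112643] [-1.57075723e+00 -1.89048790e-05  1.69496110e+00] [-0.02646489  0.07115631 -3.65552522] [ 0.03837857  0.0184334  -0.04188618] 8.225 12.976512363130311 [ 0.39  0.73 -0.1   1.96  0.15  0.46  1.87]
```

View pics/r3.png

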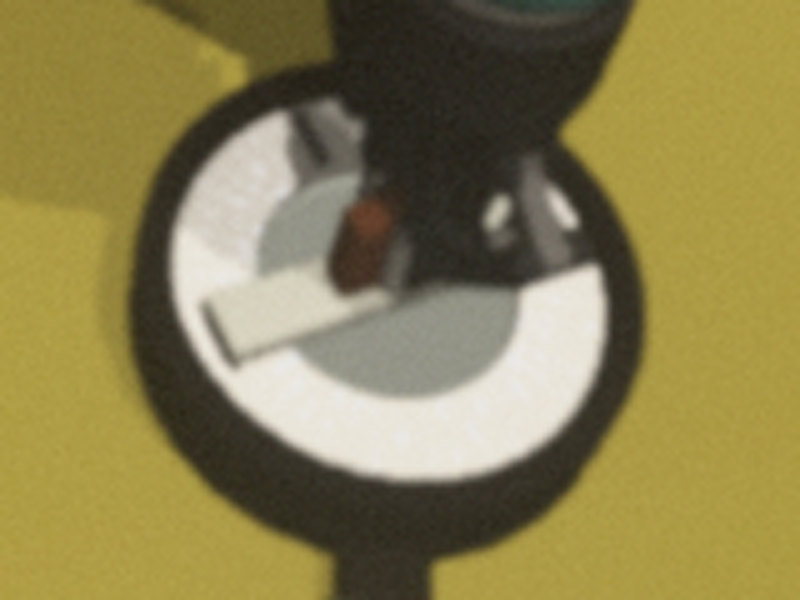

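Emit:
apply_moves --pt "0 0.1 0 0 0" --pt "0 0.1 0 0 0" --pt "0 0.15 0 0 0" --pt "0 0.15 0 0 0" --pt "0 0.15 0 0 0"

```text
clock: 8.9
eef_pos: [501.9, -196.6, 60.5]
tool_rot: [-1.571, 0.0, 1.695]
force: [-2.8, 2.2, 8.5]
width: 13.2
```

Emit:
apply_moves --pt "0 -0.05 0 0.05 0" --pt "0 -0.05 0 0.1 0" --pt "0 -0.05 0 0.15 0" --pt "0 -0.05 0 0.2 0" --pt "0 -0.05 0 0.25 0" --pt "0 -0.05 0 0.3 0" --pt "0 -0.05 0 0.35 0" --pt "0 -0.05 0 0.4 0" --pt "0 -0.05 0 0.4 0"

```text
clock: 10.02
eef_pos: [502.4, -196.7, 60.6]
tool_rot: [-1.572, 0.0, 1.294]
force: [-1.0, 0.0, 7.5]
width: 13.2
```

Run:
```python
from h import *
s=ctrl.read_state();print(s["eef_pos"],s["tool_rot"],s["force"],s["torque"],s["clock"],s["width"],np.round(s["qpos"],2))
d=ctrl.get_image("side");save("r4.png",d,(340,240,500,360),5)
d=ctrl.get_image("top");save("r4t.png",d,(340,80,500,200),5)
```

```text
[ 502.43127055 -196.65662995   60.56117099] [-1.57208851e+00  1.72192343e-04  1.29363568e+00] [-9.93649016e-01  3.34717490e-03  7.47014552e+00] [ 0.14627317  0.24095515 -0.01837078] 10.025 13.196418585398716 [ 0.32  0.73  0.    1.96 -0.    0.45  1.62]
```

View pics/r4.png

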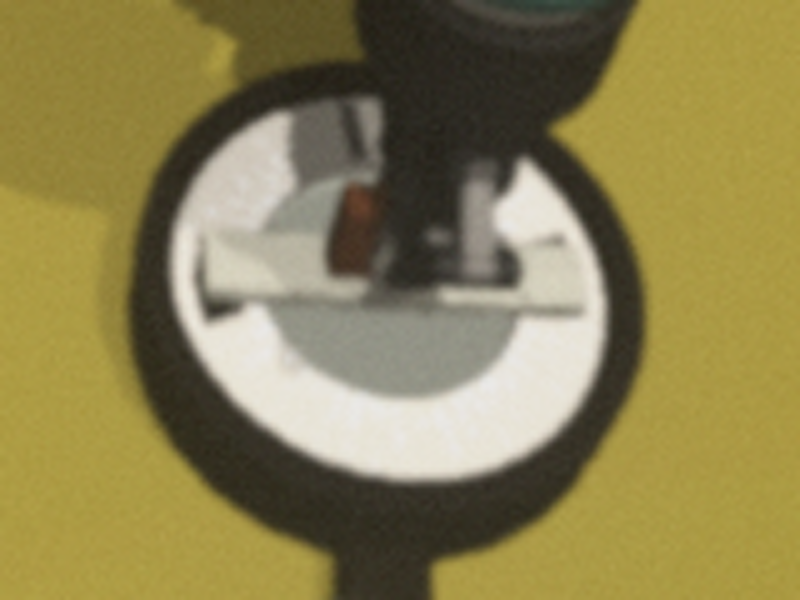

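View pics/r4t.png

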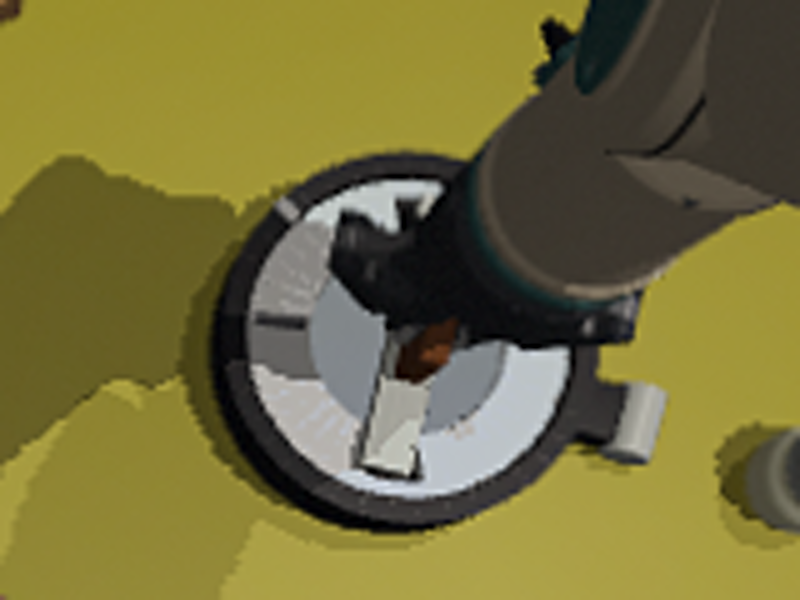

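The ring is following the spanner: the dark rib has moved from row 352 to row 322 in the crop. I continue turning.

Emit:
apply_moves --pt "0 0 0 0.05 0" --pt "0 0 0 0.1 0" --pt "0 0 0 0.15 0" --pt "0 0 0 0.2 0" --pt "0 0 0 0.25 0" --pt "0 0 0 0.3 0" --pt "0 0 0 0.35 0" --pt "0 0 0 0.4 0" --pt "0 0 0 0.45 0" --pt "0 0 0 0.5 0" --pt "0 0 0 0.55 0" --pt "0 0 0 0.6 0" --pt "0 0 0 0.65 0" --pt "0 0 0 0.65 0"

```text
clock: 11.88
eef_pos: [501.9, -196.0, 60.6]
tool_rot: [-1.57, -0.0, 0.644]
force: [-2.3, 2.0, 9.2]
width: 13.4
```

Run:
```python
from h import *
s=ctrl.read_state();print(s["eef_pos"],s["tool_rot"],s["force"],s["torque"],s["clock"],s["width"],np.round(s["qpos"],2))
d=ctrl.get_image("side");save("r5.png",d,(340,240,500,360),5)
d=ctrl.get_image("top");save("r5t.png",d,(340,80,500,200),5)
```

```text
[ 501.87397254 -195.9822818    60.55365571] [-1.57033389e+00 -4.42782165e-04  6.43992968e-01] [-2.29780228  2.00580706  9.17663943] [ 0.36637341  0.4527265  -0.0244052 ] 11.875 13.35414961589497 [ 0.22  0.73  0.16  1.97 -0.25  0.46  1.2 ]
```

View pics/r5.png

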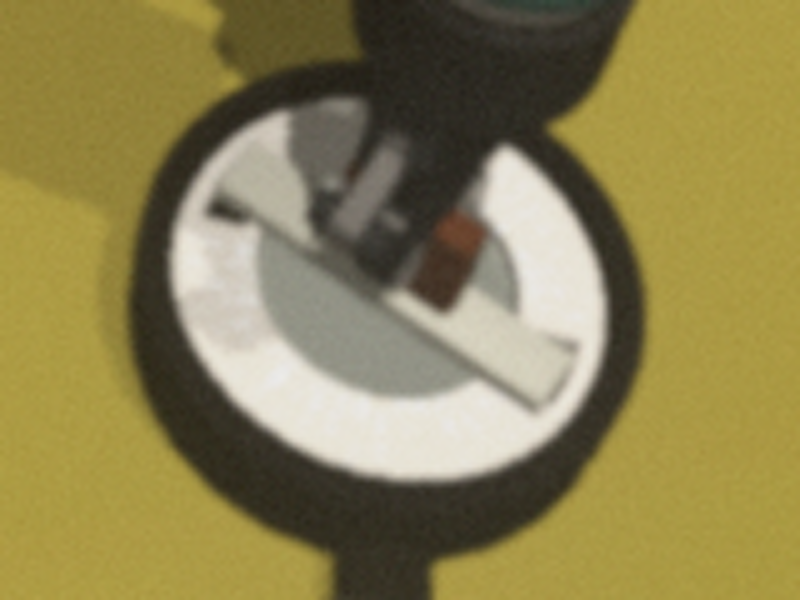

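View pics/r5t.png

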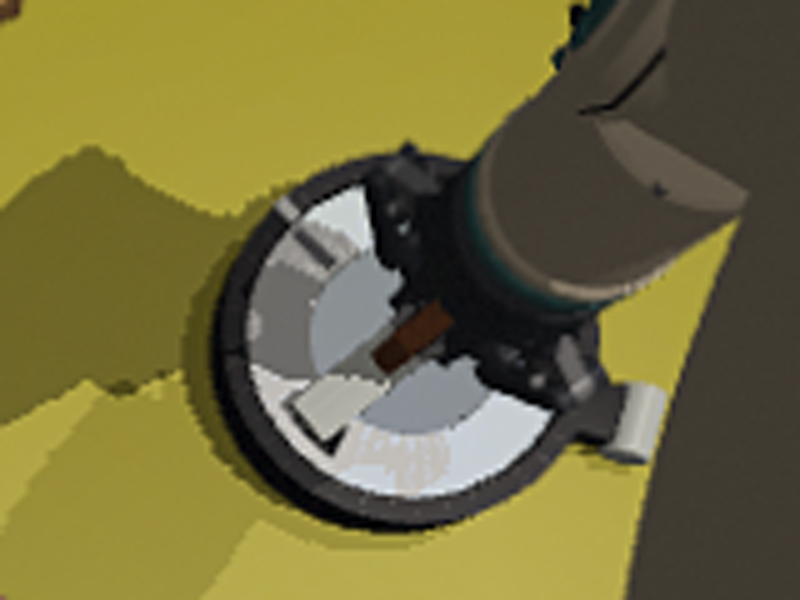

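The dark rib is within about 5° of the bright rib. I push gently to the stop.

Emit:
apply_moves --pt "0 0 0 0.03 0" --pt "0 0 0 0.06 0" --pt "0 0 0 0.09 0" --pt "0 0 0 0.12 0" --pt "0 0 0 0.12 0" --pt "0 0 0 0.12 0"

```text
clock: 12.72
eef_pos: [502.9, -195.5, 60.6]
tool_rot: [-1.572, -0.001, 0.535]
force: [-0.4, 1.4, 8.3]
width: 13.4
```

Run:
```python
from h import *
s=ctrl.read_state();print(s["eef_pos"],s["tool_rot"],s["force"],s["torque"],s["clock"],s["width"],np.round(s["qpos"],2))
d=ctrl.get_image("top");save("r6t.png",d,(340,80,500,200),5)
```

```text
[ 502.88583127 -195.52802983   60.62164776] [-1.57155947e+00 -6.51545825e-04  5.34656836e-01] [-0.43432137  1.43502958  8.25378655] [0.38805463 0.2179845  2.23905765] 12.725 13.428376733014142 [ 0.2   0.74  0.19  1.97 -0.29  0.46  1.13]
```

View pics/r6t.png

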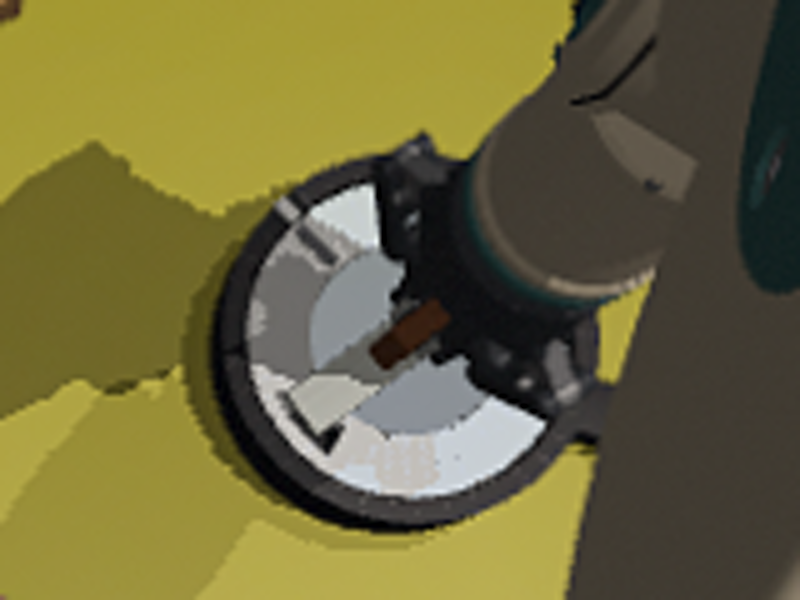

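The moment has risen to 2.2 N m and the ribs line up, so the ring is at its stop. I ease the turn back within the play, open, and withdraw upward.

Emit:
apply_moves --pt "0 0 0 -0.03 0" --pt "0 0 0 -0.06 0" --pt "0 0 0 -0.06 0" --pt "0 0 0 -0.06 2" --pt "0 0 0 -0.06 4" --pt "0 0 0 -0.06 4" --pt "0 0 0 -0.06 4" --pt "0 0 0 -0.06 4" --pt "0 0 0 -0.06 4"

```text
clock: 13.9
eef_pos: [501.8, -196.6, 59.8]
tool_rot: [-1.571, 0.0, 0.585]
force: [0.7, 0.2, 0.6]
width: 39.9
```

Emit:
apply_moves --pt "0 -1 0 0 4" --pt "0 -2 0 0 4" --pt "0 -4 0 0 4" --pt "0 -8 0 0 4" --pt "0 -14 0 0 4" --pt "0 -18 0 0 4" --pt "0 -18 0 0 4" --pt "0 -18 0 0 4"

```text
clock: 14.9
eef_pos: [501.3, -196.2, 239.7]
tool_rot: [-1.57, 0.0, 0.585]
force: [-0.3, 0.8, -0.4]
width: 39.8
```

Run:
```python
from h import *
s=ctrl.read_state();print(s["eef_pos"],s["tool_rot"],s["force"],s["clock"],s["width"])
d=ctrl.get_image("side");save("f1.png",d,(340,240,500,360),5)
d=ctrl.get_image("top");save("f1t.png",d,(340,80,500,200),5)
```

```text
[ 501.33024493 -196.18685837  239.74014313] [-1.57021153e+00  1.36176153e-05  5.85163666e-01] [-0.2801399   0.75517097 -0.37500342] 14.9 39.823105332474206
```

View pics/f1.png

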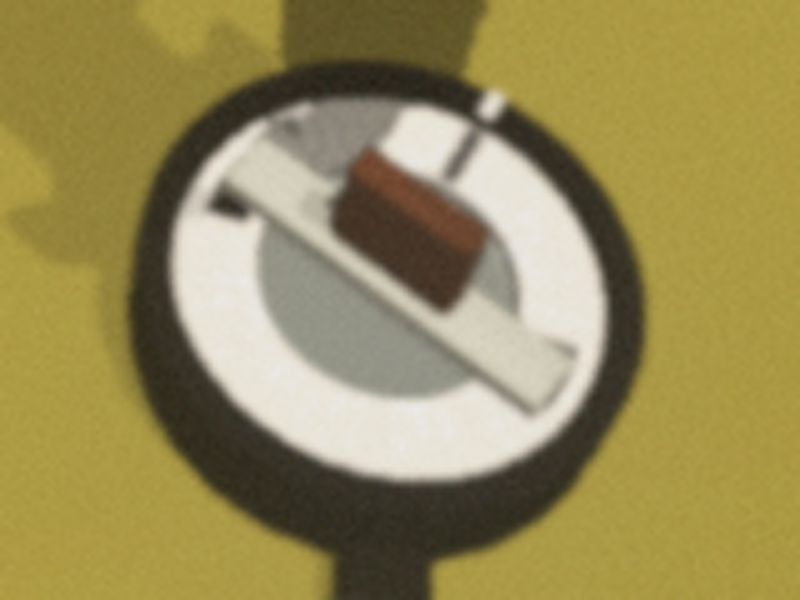

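View pics/f1t.png

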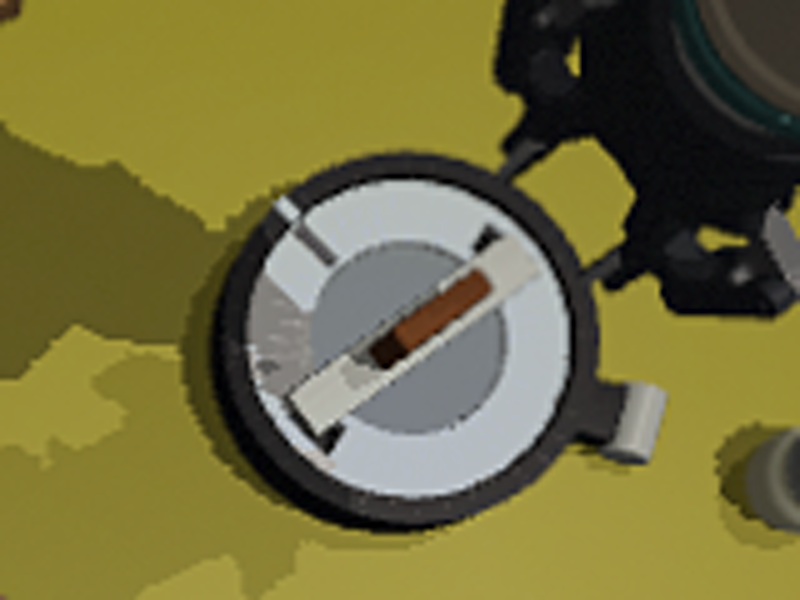

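Run:
```python
from h import *
from scipy.optimize import least_squares
d=ctrl.get_image("side");t=ctrl.get_image("top")
def box(p):
    c,s=np.cos(p[2]),np.sin(p[2]);o=np.array([[66,12],[66,-12],[-66,-12],[-66,12]])
    return np.c_[p[0]+c*o[:,0]-s*o[:,1],p[1]+s*o[:,0]+c*o[:,1],np.full(4,p[3])]
ct=np.array([[515,226],[541,270],[313,437],[287,397]])/5+[340,80]-.4
r=least_squares(lambda p:(proj(t,box(p))-ct).ravel(),[502,-196,-.95,50]);print(r.x,r.fun.round(1))
c=np.array([502.7,-196.1])
for dd,o,a,b in((t,[340,80],(317,245),(288,208)),(d,[340,240],(460,155),(491,104))):
    an=[np.arctan2(*(unproj(dd,np.array(q)/5+o-.4,z)[:2]-c)[::-1]) for q,z in((a,40),(b,46))];print(an,an[0]-an[1])
for q in ctrl.mark_of(d,"wide_spanner")[:3]+ctrl.mark_of(d,"narrow_spanner")[:1]: print(q)
```

```text
[ 500.73464255 -193.0045211    -0.96837619   61.60891678] [-0.6  0.4  0.6 -0.1  0.6  0.1 -0.6 -0.3]
[np.float64(0.7231628252117925), np.float64(0.7191871196394659)] 0.003975705572326627
[np.float64(0.7667717165983658), np.float64(0.7528341394761346)] 0.013937577122231204
{'location': [498.4, -195.2, 39.3], 'confidence': 0.91}
{'location': [388.9, 39.9, 8.8], 'confidence': 0.81}
{'location': [188.0, 302.0, 15.2], 'confidence': 0.72}
```

Run:
```python
from h import *
from scipy.optimize import least_squares
d=ctrl.get_image("side");t=ctrl.get_image("top")
def box(p):
    c,s=np.cos(p[2]),np.sin(p[2]);o=np.array([[66,12],[66,-12],[-66,-12],[-66,12]])
    return np.c_[p[0]+c*o[:,0]-s*o[:,1],p[1]+s*o[:,0]+c*o[:,1],np.full(4,p[3])]
ct=np.array([[515,226],[541,270],[313,437],[287,397]])/5+[340,80]-.4
cs=np.array([[577,348],[537,408],[218,180],[257,137]])/5+[340,240]-.4
r=least_squares(lambda p:np.r_[(proj(t,box(p))-ct).ravel(),(proj(d,box(p))-cs).ravel()],[502,-196,-.95,50]);print(r.x,r.fun.round(1))
print(ctrl.mark_of(t,"narrow_spanner")[:2],ctrl.search_frame(d,"narrow_spanner")[:1])
print(ctrl.read_state()["clock"])
```

```text
[ 502.21788572 -195.95298571   -0.94985526   50.29025235] [-1.4  0.8 -0.1  0.   1.2  0.7 -0.1  0.4  0.1  1.6  0.7 -0.5  0.3 -0.8
  0.4 -0.7]
[{'location': [484.0, 281.3, 25.8], 'confidence': 0.9}] [{'location': [481.8, 277.3, 52.9], 'confidence': 0.91}]
15.4
```

The fit of both views puts the bar top at 50.3 mm, so the underside is at 40.3 mm. It is centred within 1 mm and the narrow spanner has not moved, so I hand in.

```bash
python3 -c "
from cell import ctrl
print(ctrl.finish_job())"
```

```text
the job is handed in; nothing more can be done
None
```

I took the wide spanner from its rest by the grip, set both pins into the ring's slots and turned the ring clockwise until it stopped. I then eased back within the slot play, let go, raised the gripper to 240 mm and handed the job in at about 15.4 s.

Last checks:
- **Ring:** the dark and bright ribs line up within 0.015 rad in both views, and the moment rose to 2.2 N m at the stop.
- **Spanner:** fitting both views together puts its underside at 40.3 mm, centred within about 1 mm of the ring. The bar is about 0.12–0.14 rad from the ring's axis, inside the 0.3 rad allowed.
- **Narrow spanner:** found in its original place, within the networks' accuracy.

One check disagreed. A fit from the top view alone put the bar top at about 62 mm, but one view fixes height poorly. The two-view fit, the network's 39.3 mm for the underside and the contact force as the bar seated all point to it lying flat at 40 mm. I did not measure its final tilt separately.

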